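# Shut the cigar press and charge its air cushion

### The arm

A 6-joint arm with a two-finger parallel gripper is mounted at the origin on the work surface. World frame = base frame: x ahead of the robot, y to its left, z up, the work surface at z = 0. Lengths are in m, angles in degrees, forces in N, time in s.
With the tool pointing down it reaches from about 0.325 to 0.9 m from the base axis. Payload 6.1 kg.
Tool frame: the origin (TCP) lies where the fingers leave the gripper's body, on its centre line; the fingertips stand tip_reach ahead of it and the grasp point (between the pads) lies 54 mm ahead of it (tip_reach is the distance from the TCP to the fingertips, in m); z points along the fingers, x is the direction in which the jaws open and shut, and the axes are right-handed (so a half turn about z gives the same grasp; the last joint's range is limited). The gripper opens to 85 mm and grips with 20 to 120 N. Pads are 22 mm wide; open, the fingers measure 114 mm over their backs; the gripper's body (76 mm by 85 mm) begins 54 mm behind the grasp point. The pads swing forward as they close: fully open they stand 13 mm farther back than shut.
Start: joints at [-7.225, 12.628, 87.462, -0, 79.91, -7.225], TCP at [0.625, -0, 0.304] pointing down, gripper open.
Joint ranges: [-170.65, 170.65], [-52.31, 119.04], [5.05, 147.46], [-71.25, 251.25], [11.57, 151.72], [-153.62, 153.62]. Speed limits (degrees/s): [147.25, 147.25, 172.46, 180, 180, 180].

### API

Orientations are given as a 3x3 rotation matrix whose columns are the frame's x, y, z axes.
In Python, from workcell import * gives the robot as it stands. Calls block until the motion is done:
- reach(position, orientation): joint-space move of the TCP to a pose.
- movel(position, speed=0.15, orientation=None, force_limit=None): straight line of the TCP; orientation=None keeps the orientation; speed is the mean speed in m/s. With force_limit (N) it stops when the force on the tool has changed by that much, and returns True; else False.
- move_joints(angles): joint-space move.
- release() and close(effort=None): open the fingers fully, or close them until they stop; effort is the grip in N (None keeps the last).
- wait(seconds).
- ik(position, orientation): joint angles nearest the present ones, or None.
- sense(): the state.
- camera(name): name is "scene" or "side" or "wrist"; returns a dict with "pixels" (420x560x3 uint8, red, green, blue), "fx", "fy", "cx", "cy" (pixels), "R" (3x3) and "t" (3): a world point X has camera coordinates R X + t. Camera axes: x right, y down, z forward; pixel columns grow to the right and rows downward; lengths in m; the calibration is good to about 2 mm. A picture is of the moment at which its call begins. There is no depth.
A pose or a line that the arm cannot do raises Unreachable and nothing moves.
- finish_job(): hands the job in, once; it reports no verdict.
The state is a dict: "t": time; "joints": joint angles; "dq": joint speeds; "joint_torque": joint torques, N m; "tcp_pos": TCP position; "ee_rot": TCP orientation; "contact_force": force on the tool from outside, world axes, zero at the start; "torque": the same for the moment, N m; "finger_gap": finger opening in m.
Only numpy, scipy, OpenCV 4.12 (cv2) and the standard library are available. Lean on these libraries where they do the work, as an engineer would, in place of code of your own. Each camera call takes 0.05 s, during which the arm holds its last target. There are 200 camera calls.

### The job

Push the lid of the loaded cigar press fully shut. Then take the hand-held air charger out of its wooden holster and press it squarely onto the tilted nipple beside the press until the nipple's sprung collar snaps down, and keep it pushed down against the spring: the job finishes with the robot still gripping the charger and holding it there. Leave the mug, the jar and the loose mould where they stand.

Things in the scene. Friction and masses are not known exactly. Their poses are not given: they have to be found in the camera images.
- lid (a joint): Hinge angle of the press's wooden lid (rad): 0 fully shut, grows as it opens; starts 0.35 to 0.85. The stiff hinge keeps the lid where it is left; a push of 1 to 4 N near its free edge closes it. The lid is a board 200 mm from hinge to free edge, 190 mm wide, 12 mm thick; it shuts on a box 180 x 180 mm with its rim 92 mm above the table, overhanging it by 20 mm at the free edge.
- lid_hinge (a point): The middle of the lid's hinge line, on the far side of the press, at the lid's underside (92 mm above the table). Its axes turn with the lid: x points from the free edge to the hinge, y along the hinge line, z out of the lid's upper face.
- lid_edge (a point): A point on the upper face of the lid, midway along its width, 10 mm in from the free edge, that is 190 mm from the hinge. Axes as lid_hinge.
- press: Fixed press: steel base plate 12 mm thick, 210 mm (x) by 320 mm (y from -215 to +105), and on it a wooden box 180 x 180 mm centred on the origin, loaded with mould and cigars. Origin on the table under the box's centre, z up; the lid's hinge is at x = +90 mm, its free edge to -x; the valve stands on the plate on the -y side.
- valve: Fixed brass valve on the press's base plate: foot 68 mm across, body 48 mm. Origin under its centre, 12 mm above the table, z up. From 55 mm above it the nipple's axis rises, tilted 0.45 rad from vertical towards the valve's -x. Along this axis: elbow 34 mm across up to 30 mm, the sprung collar, then the fixed steel nipple, 12 mm across, tapering to 6 mm over its last 6 mm, tip at 70 mm.
- collar_top (a point): Centre of the upper face of the sprung collar, a flat steel ring 32 mm outside, 15 mm inside, 8 mm high, round the nipple. z points outward along the nipple's axis. At rest it lies 52 mm along the axis described under the valve, with the nipple's tip 18 mm proud of it; it sinks along -z with the collar.
- collar (a joint): How far the collar is pushed down along the nipple (m): 0 at rest, 0.012 at its stop. It pushes back with 2 N at first, rising to about 11.5 N at 3.5 mm, then snaps: the force falls to about 4 N near 8.5 mm and rises to about 13.5 N just before the stop. It springs back when not held. Beyond 8 mm it is snapped and held.
- charger: Loose air charger, about 0.3 kg, upright in the holster, mouth down. Origin at the centre of its mouth, z along its axis to its top. Round steel coupler tube 30 mm outside, 44 mm long, bore 17 mm wide, 43 mm deep; from 48 to 104 mm a square body 34 x 34 mm (faces square to its x and y) to grip; small cap on top to 108 mm. Its mouth rim presses the collar once the nipple is in the bore.
- charger_mouth (a point): Centre of the coupler's mouth, on the charger's axis, at its lower end. Axes as the charger.
- holster: Fixed wooden holster block, 60 x 60 mm, 34 mm high, with a square pocket 36 x 36 mm, floor 12 mm above the table, in which the charger's tube stands. Origin at the centre of its underside, z up.
- mug: White mug, 76 mm across, 80 mm high, loose bystander. Origin at the centre of its underside.
- gum_jar: Amber jar with a metal cap, 60 mm across, 75 mm high, loose bystander. Origin at the centre of its underside.
- mould: Loose wooden cigar-mould half, 110 x 160 x 35 mm, bystander. Origin at the centre of its underside.
There are look-alikes about, which are no part of the job. What is meant by the charger is not yellow, and is the smaller of those in its own colour. Several things look just like the holster: the one meant starts nearest to the robot's base.

How it is judged:
By the outcome, as a careful person would: the job done as asked, in the order asked, and still so for the second after the job is handed in, while the arm keeps its last pose, push and grip.
It also fails if it takes over 53 s, if anything falls off the work surface, if the arm or the gripper's body presses on something with over 40 N, if the wrist force passes 120 N, or if a joint passes its speed limit or range.

## Working session

There is one attempt and no reset: what is moved stays moved. The work goes in short steps, each a Python script; the robot and the scene stay as the last script left them, time stands still between calls to the robot, and variables do not carry over. Pictures are saved under pics/ and viewed, about 8 in all and at most 12, crops included, and the job is handed in when it is done.

```bash
mkdir -p pics; ls; python3 - <<'E'
from workcell import *
import cv2,numpy as np
for n in ("scene","side"):
    c=camera(n); cv2.imwrite(f"pics/{n}0.png",cv2.resize(c["pixels"][...,::-1],(800,600),interpolation=cv2.INTER_CUBIC))
    np.savez(f"{n}0.npz",**c)
    print(n,c["fx"],c["fy"],c["cx"],c["cy"],np.round(c["R"],3).tolist(),np.round(c["t"],3), -c["R"].T@c["t"])
s=sense();print(s["t"],s["finger_gap"])
try: print(tip_reach)
except Exception as e: print(e)
E
```

```text
pics
scene 524.9304476509592 524.9304476509592 269.92418968281135 208.76321239533362 [[-0.673, 0.74, -0.017], [0.546, 0.48, -0.687], [-0.5, -0.471, -0.727]] [ 0.402 -0.254  1.866] [1.34203398 0.70384713 1.18888954]
side 394.1687484903056 394.1687484903056 277.20916908741924 207.4732465899419 [[0.719, -0.694, 0.015], [-0.396, -0.428, -0.813], [0.571, 0.579, -0.583]] [-0.454  0.316  1.116] [-0.18508344 -0.82665299  0.91373095]
0.1 0.08570781489329794
0.0726
```

View pics/scene0.png

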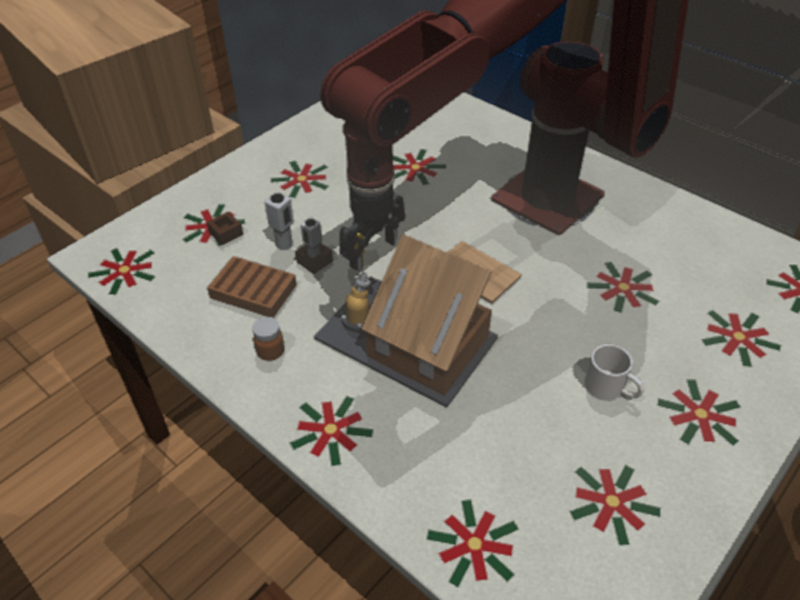

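View pics/side0.png

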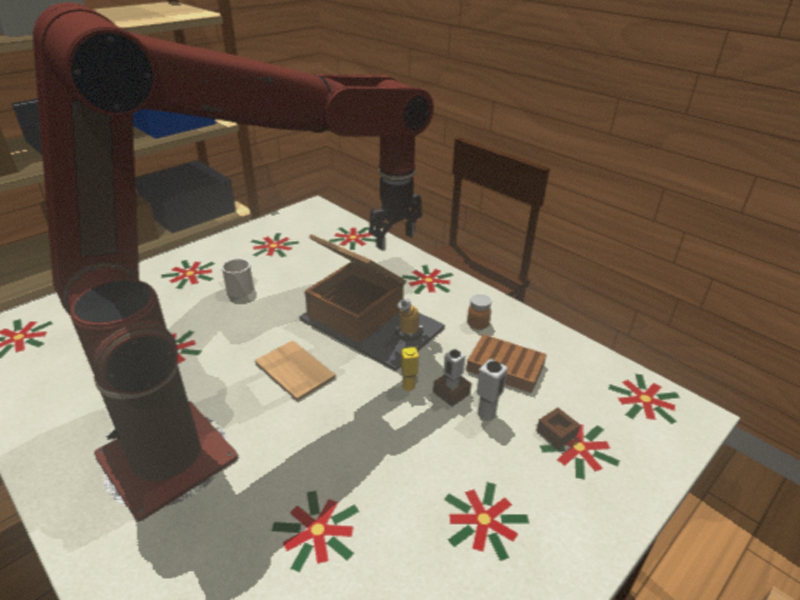

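```bash
python3 - <<'E'
import cv2,numpy as np
for n,(x,y,w,h) in {"scene":(180,125,180,165),"side":(200,150,200,150)}.items():
    p=np.load(f"{n}0.npz")["pixels"][y:y+h,x:x+w,::-1]
    p=cv2.convertScaleAbs(p,alpha=1.4,beta=15)
    p=cv2.resize(p,None,fx=(4 if n=="side" else 3.6),fy=(4 if n=="side" else 3.6),interpolation=cv2.INTER_CUBIC)
    cv2.imwrite(f"pics/{n}0c.png",p)
E
```

```text
(no output)
```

View pics/scene0c.png

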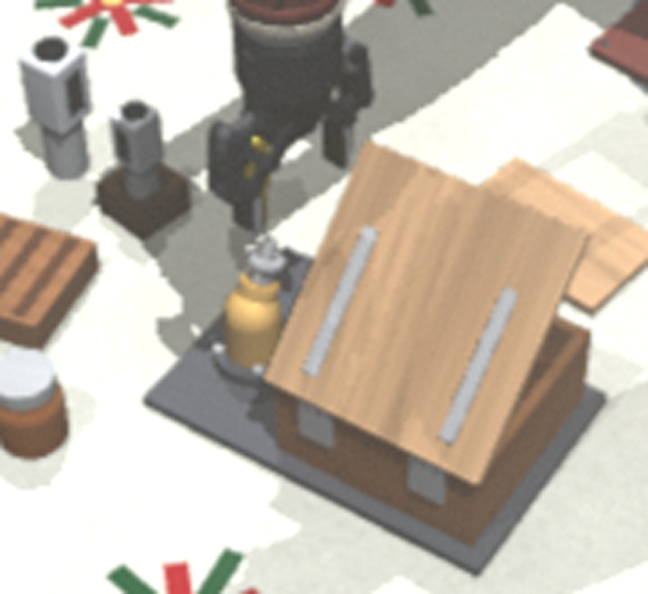

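View pics/side0c.png

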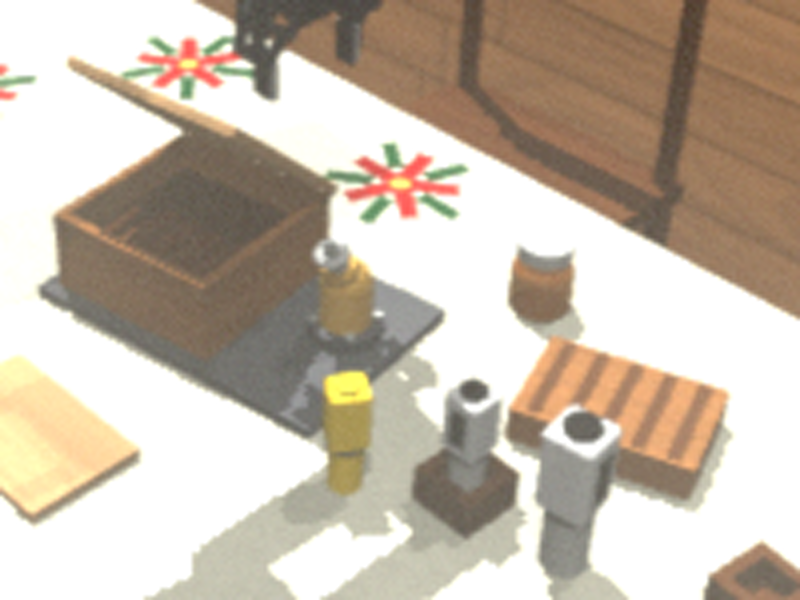

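```bash
cat > vis.py <<'E'
import numpy as np
from scipy.optimize import least_squares
def load(n): return dict(np.load(n+".npz"))
def proj(c,X):
    p=np.atleast_2d(X)@c["R"].T+c["t"]; return np.c_[c["fx"]*p[:,0]/p[:,2]+c["cx"],c["fy"]*p[:,1]/p[:,2]+c["cy"]]
def ray(c,uv,z):
    d=c["R"].T@[(uv[0]-c["cx"])/c["fx"],(uv[1]-c["cy"])/c["fy"],1]; o=-c["R"].T@c["t"]
    return o+d*(z-o[2])/d[2]
def tri(obs):
    f=lambda X:np.concatenate([proj(c,X)[0]-uv for c,uv in obs])
    r=least_squares(f,[.6,-.1,.1]); return r.x,np.round(r.fun,1)
def rz(a): return np.array([[np.cos(a),-np.sin(a),0],[np.sin(a),np.cos(a),0],[0,0,1]])
E
python3 - <<'E'
from vis import *
S,D=load("scene0"),load("side0")
s=lambda x,y:np.array([180+(x+.5)/3.6-.5,125+(y+.5)/3.6-.5]); d=lambda x,y:np.array([200+(x+.5)/4-.5,150+(y+.5)/4-.5])
m=1e-3
def lid(q,l,y,z): # l from hinge, z above underside
    return np.array([.09-l*np.cos(q)+z*np.sin(q)*1, y, .092+l*np.sin(q)+z*np.cos(q)])
F=[(S,s(478,567),lambda q:(.105,.105,.012)),(S,s(147,400),lambda q:(.105,-.215,.012)),(S,s(605,396),lambda q:(-.105,.105,.012)),
(D,d(40,290),lambda q:(-.105,.105,.012)),(D,d(312,430),lambda q:(-.105,-.215,.012)),(D,d(442,315),lambda q:(.105,-.215,.012)),
(D,d(58,217),lambda q:(-.09,.09,.092)),(D,d(205,288),lambda q:(-.09,-.09,.092)),
(S,s(372,142),lambda q:lid(q,.2,-.095,.012)),(S,s(588,235),lambda q:lid(q,.2,.095,.012)),(S,s(268,378),lambda q:lid(q,0,-.095,.012)),(S,s(478,482),lambda q:lid(q,0,.095,.012)),(D,d(70,60),lambda q:lid(q,.2,.095,.012))]
def f(p): return np.concatenate([proj(c,rz(p[2])@np.array(g(p[3]))+[p[0],p[1],0])[0]-uv for c,uv,g in F])
r=least_squares(f,[.65,.0,0,.6],loss="soft_l1"); print("press x y yaw lid",r.x.round(4)); print(f(r.x).reshape(-1,2).round(1).tolist())
def T(n,a,b): print(n,*tri([(S,s(*a)),(D,d(*b))]))
T("cap top",(135,108),(473,389)); T("nip tip",(267,241),(327,246)); T("foot/valve body?",(250,360),(345,327))
print("cap z=.12",ray(S,s(135,108),.12),ray(D,d(473,389),.12))
for c in [(416,478),(468,510),(517,480)]: print("hol side",ray(D,d(*c),.034).round(4))
for c in [(98,190),(150,218),(190,192)]: print("hol scene",ray(S,s(*c),.034).round(4))
T("yellow top",(0,0),(347,380)) if 0 else print("yellow",ray(D,d(347,385),.108), "biggrey",ray(D,d(565,560),.0))
E
```

```text
press x y yaw lid [0.5729 0.0943 0.1541 0.7086]
[[0.2, 0.6], [-1.6, -1.3], [0.9, -1.3], [-0.6, -1.6], [-0.4, -0.4], [1.5, -2.3], [-1.1, -1.2], [0.1, -0.2], [-1.0, -1.1], [0.8, -0.8], [-1.8, -0.1], [-0.3, 0.6], [-1.0, 0.1]]
cap top [ 0.54235234 -0.26927707  0.11829823] [ 0.2  0.   0.2 -0. ]
nip tip [ 0.58750363 -0.0670861   0.12228157] [ 0.6 -0.   0.7  0. ]
foot/valve body? [ 0.62071909 -0.06070407  0.01145396] [ 0.7 -0.   0.8  0. ]
cap z=.12 [ 0.54395065 -0.26817609  0.12      ] [ 0.5403691  -0.27015312  0.12      ]
hol side [ 0.5063 -0.249   0.034 ]
hol side [ 0.5101 -0.3001  0.034 ]
hol side [ 0.5628 -0.305   0.034 ]
hol scene [ 0.5791 -0.2904  0.034 ]
hol scene [ 0.5735 -0.2295  0.034 ]
hol scene [ 0.5267 -0.2266  0.034 ]
yellow [ 0.48350448 -0.19206052  0.108     ] biggrey [ 5.51625430e-01 -3.66532979e-01 -1.11022302e-16]
```

```bash
cat > lid.py <<'E'
from workcell import *
from vis import *
P=np.array([.573,.0943,0]);yaw=.154
def tip(q,l=.183): return P+rz(yaw)@np.array([.09-l*np.cos(q)+.012*np.sin(q),0,.092+l*np.sin(q)+.012*np.cos(q)])
E
python3 - <<'E'
from lid import *
s=sense();R0=s["ee_rot"];print(R0.round(3).tolist())
up=np.array([0,0,tip_reach])
close(60)
p=tip(.709)+up
reach(p+[0,0,.06],R0)
hit=movel(p-[0,0,.03],speed=.06,force_limit=3)
s=sense();print(hit,s["t"],s["tcp_pos"]-up,tip(.709),s["contact_force"])
import cv2
c=camera("side");cv2.imwrite("pics/side1.png",c["pixels"][100:300,150:450,::-1].repeat(2,0).repeat(2,1))
E
```

```text
[[1.0, 0.0, -0.002], [0.0, -1.0, 0.0], [-0.002, -0.0, -1.0]]
False 3.125 [0.53245021 0.08799036 0.19038183] [0.5323997  0.08799765 0.2202549 ] [-0.09865294 -0.66424365 -0.14931347]
```

View pics/side1.png

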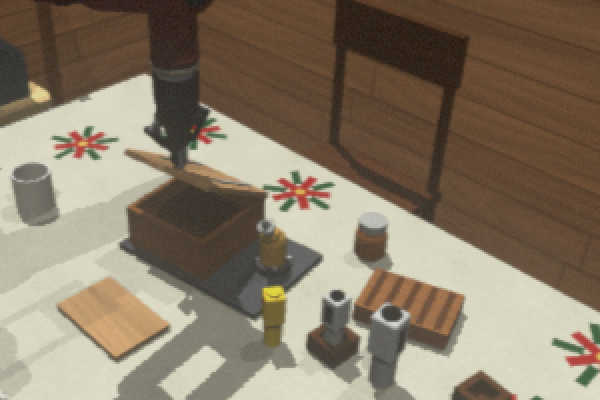

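The picture shows the fingertips at about (180,160) on the lid, which is already being lowered (free corner now near (125,152)). I'll continue along the arc.

```bash
python3 - <<'E'
from lid import *
import cv2
R0=np.diag([1.,-1,-1]);up=np.array([0,0,tip_reach])
for q in (.4,.25,.1,.03):
    h=movel(tip(q)+up,speed=.08,force_limit=15,orientation=R0); s=sense(); print(q,h,s["tcp_pos"][2]-tip_reach,s["contact_force"].round(1))
h=movel(tip(0)+up-[0,0,.012],speed=.02,force_limit=12); s=sense(); print(h,s["t"],s["tcp_pos"]-up,s["contact_force"].round(1))
movel(s["tcp_pos"]+[0,0,.15],speed=.25)
release()
for i,p in enumerate([(.56,-.13,.36),(.50,-.20,.36)]):
    reach(p,R0); c=camera("wrist"); np.savez(f"w{i}.npz",**c)
    cv2.imwrite(f"pics/w{i}.png",cv2.resize(c["pixels"][...,::-1],(800,600),interpolation=cv2.INTER_CUBIC))
c=camera("side");np.savez("side2.npz",**c);c=camera("scene");np.savez("scene2.npz",**c)
print(sense()["t"])
E
```

```text
0.4 False 0.17446906727379174 [-0.2  0.  -0.6]
0.25 False 0.14802782408045556 [ 0.2  0.5 -0.5]
0.1 False 0.12157982449662552 [ 0.2  0.2 -0.2]
0.03 False 0.10897852378112349 [0.5 0.6 0.2]
True 5.55 [0.4816481  0.08008758 0.10397378] [-3.2  0.   6.6]
8.65
```

View pics/w0.png

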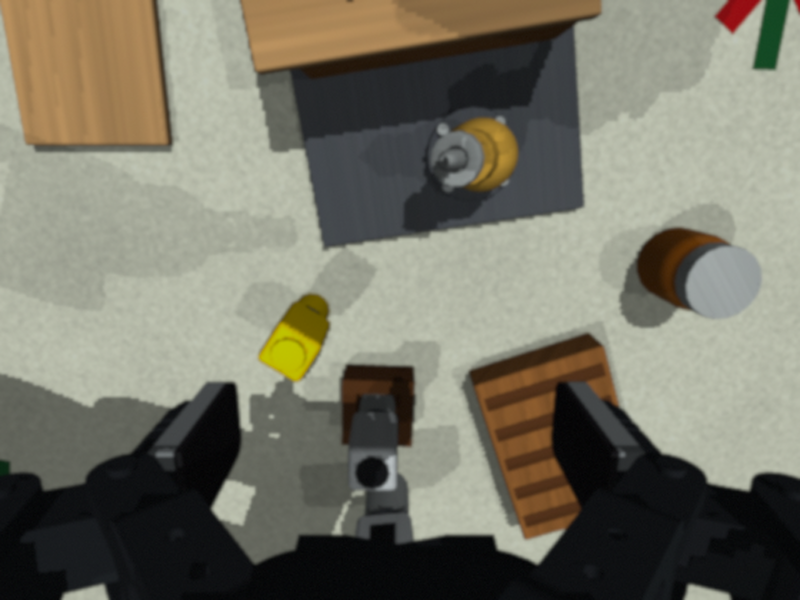

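View pics/w1.png

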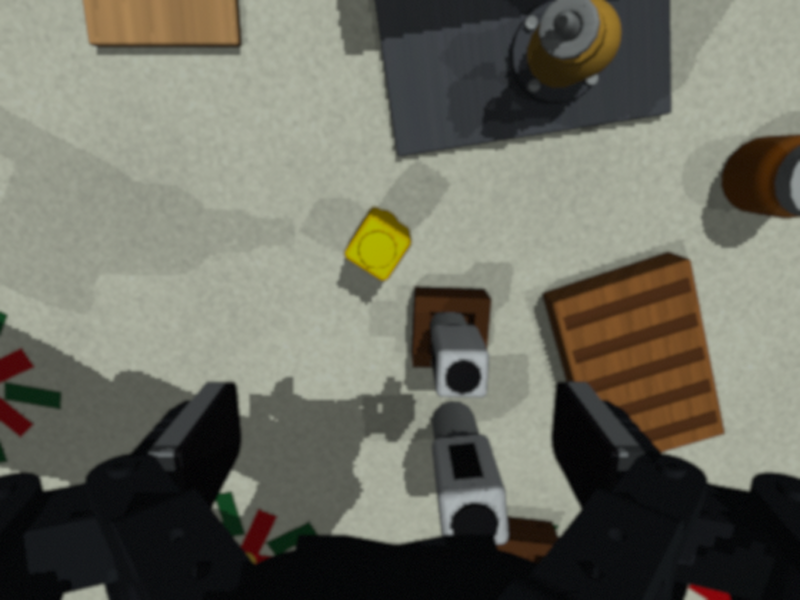

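```bash
python3 - <<'E'
from vis import *
import cv2
I=[]
# crops: (file, x,y) 65x50 px at x6
for n,x,y in [("w0",290,75),("w1",350,0),("side2",262,200),("scene2",228,175)]:
    p=load(n)["pixels"][y:y+50,x:x+66,::-1]; I.append(cv2.resize(cv2.convertScaleAbs(p,alpha=1.4),None,fx=6,fy=6,interpolation=cv2.INTER_CUBIC))
cv2.imwrite("pics/valve.png",np.vstack([np.hstack(I[:2]),np.hstack(I[2:])]))
E
```

```text
(no output)
```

View pics/valve.png

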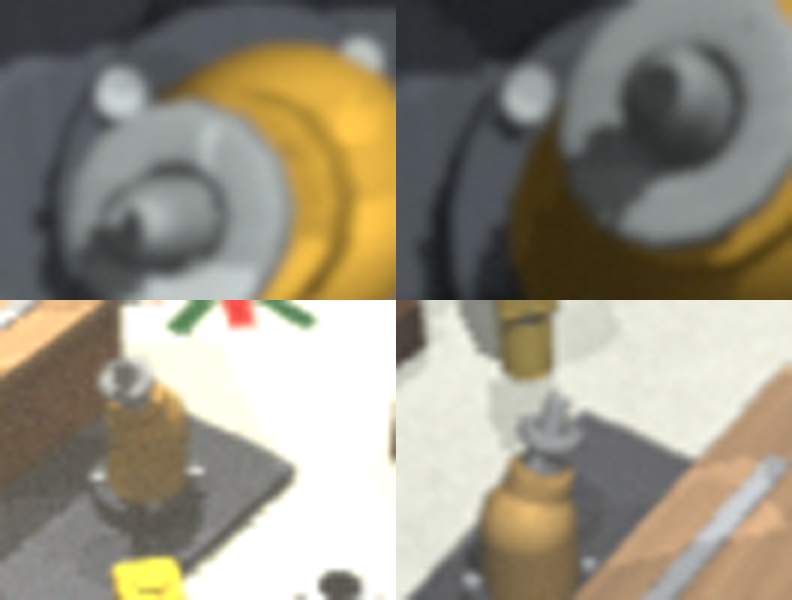

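```bash
python3 - <<'E'
from vis import *
W0,W1,D,S=[load(n) for n in("w0","w1","side2","scene2")]
o={0:(W0,290,75,0,0),1:(W1,350,0,396,0),2:(D,262,200,0,300),3:(S,228,175,396,300)}
def px(i,x,y): c,ox,oy,dx,dy=o[i]; return c,np.array([ox+(x-dx+.5)/6-.5,oy+(y-dy+.5)/6-.5])
k=.45
def pts(p,l):
    return np.array([p[0],p[1],.067])+l*(rz(p[2])@np.array([-np.sin(k),0,np.cos(k)]))
F=[(px(0,125,222),.070),(px(0,175,208),.052),(px(1,657,90),.070),(px(1,684,110),.052),(px(2,127,377),.07),(px(2,125,381),.052),(px(3,556,393),.07),(px(3,549,430),.052)]
w=[1,1,1,1,1.5,1.5,2,2]
f=lambda p,raw=0:np.concatenate([(proj(c,pts(p,l))[0]-uv)*(1 if raw else ww) for ((c,uv),l),ww in zip(F,w)])
r=least_squares(f,[.62,-.06,.15],loss="soft_l1");print(r.x.round(4),f(r.x,1).reshape(-1,2).round(1).tolist())
for sel in ([0,1,2,3],[4,5,6,7]):
    g=lambda p:np.concatenate([proj(F[j][0][0],pts(p,F[j][1]))[0]-F[j][0][1] for j in sel]); q=least_squares(g,[.62,-.06,.15]);print(sel,q.x.round(4),q.fun.round(1))
b=lambda x,y:np.array([(x+.5)*.7-.5,(y+.5)*.7-.5])
print("cap",tri([(W0,b(373,471)),(W1,b(463,377))]),tri([(W0,b(373,471)),(W1,b(463,377)),*[(load("scene0"),np.array([180+135.5/3.6-.5,125+108.5/3.6-.5])),(load("side0"),np.array([318.,247.]))]]))
c=[ray(W1,b(*u),.116)[:2] for u in [(438,346),(484,344),(487,393),(436,397)]];print(np.round(c,4),np.mean(c,0))
h=[ray(W1,b(*u),.034)[:2] for u in [(414,290),(490,291),(413,364)]];print(np.round(h,4))
print("yellow",ray(W1,b(377,250),.108),"big",ray(W1,b(474,520),.13))
E
```

```text
[ 0.6168 -0.06    0.1922] [[0.5, 1.1], [-0.3, 1.3], [0.8, -0.3], [-0.1, -0.7], [-1.0, -3.2], [0.5, -1.1], [0.5, -0.3], [0.4, -0.9]]
[0, 1, 2, 3] [ 0.6167 -0.0603  0.1713] [ 0.2  0.7 -0.5  1.1  0.5 -0.7 -0.3 -0.9]
[4, 5, 6, 7] [ 0.6121 -0.0535  0.5708] [-0.2 -2.6  0.5 -0.8 -0.4 -1.1  0.5 -1.4]
cap (array([ 0.54441049, -0.27341663,  0.11231787]), array([ 0.1,  0.1, -0.1, -0.1])) (array([ 0.544015  , -0.27057115,  0.11730664]), array([-0.5,  0.6,  0.2, -0.7, -0.5,  0.3,  0.7,  0.1]))
[[ 0.5273 -0.2505]
 [ 0.5566 -0.2491]
 [ 0.5601 -0.2833]
 [ 0.5268 -0.2861]] [ 0.54272751 -0.2672392 ]
[[ 0.5147 -0.235 ]
 [ 0.5741 -0.2358]
 [ 0.5144 -0.2971]]
yellow [ 0.48874115 -0.18988921  0.108     ] big [ 0.55306899 -0.3700876   0.13      ]
```

```bash
cat > pose.py <<'E'
from workcell import *
from vis import *
from scipy.spatial.transform import Rotation as Ro
V=np.array([.6167,-.0602,.067]);vy=.178;k=.45
D0=np.diag([1.,-1,-1])
def Rt(y=vy): return rz(y)@Ro.from_euler("y",-k).as_matrix()@D0
def ax(y=vy): return -Rt(y)[:,2]
E
python3 - <<'E'
from pose import *
import cv2
c=load("w1"); Rc=c["R"].T; pc=-Rc@c["t"]; tcp=np.array([.50,-.20,.36])
off=D0.T@(pc-tcp); Rtc=D0.T@Rc; print("cam in tool",off.round(3),Rtc.round(3).tolist())
q=ik(V+ax()*(.052+.13),Rt());print("press ik",q)
zc=Rtc[:,2]; R=Rt()
# camera on nipple axis, 0.17 m beyond collar
p=V+ax()*(.052+.17)-R@off
print(p,ik(p,R)); 
reach(p,R); c=camera("wrist"); np.savez("w2.npz",**c); print(sense()["t"],sense()["finger_gap"])
print("expected tip,collar px",proj(c,V+ax()*.07),proj(c,V+ax()*.052))
u,v=proj(c,V+ax()*.06)[0].astype(int); x,y=max(0,u-60),max(0,v-50); print("crop",x,y)
cv2.imwrite("pics/w2.png",cv2.resize(c["pixels"][y:y+100,x:x+120,::-1],None,fx=6,fy=6,interpolation=cv2.INTER_CUBIC))
E
```

```text
cam in tool [ 0.    -0.069 -0.07 ] [[1.0, -0.0, 0.001], [0.0, 0.963, 0.27], [-0.001, -0.27, 0.963]]
press ik [-22.8171715   -8.21860424 120.04834042  18.6982893   47.66960401
 -43.17147995]
[ 0.56365554 -0.1395077   0.20349714] [-28.9009181    0.19301822 115.40750515  22.38049029  46.09259183
 -52.13257312]
9.4667 0.08518797186708792
expected tip,collar px [[273.51468139 103.90349915]] [[273.87319559 104.14723689]]
crop 213 54
```

View pics/w2.png

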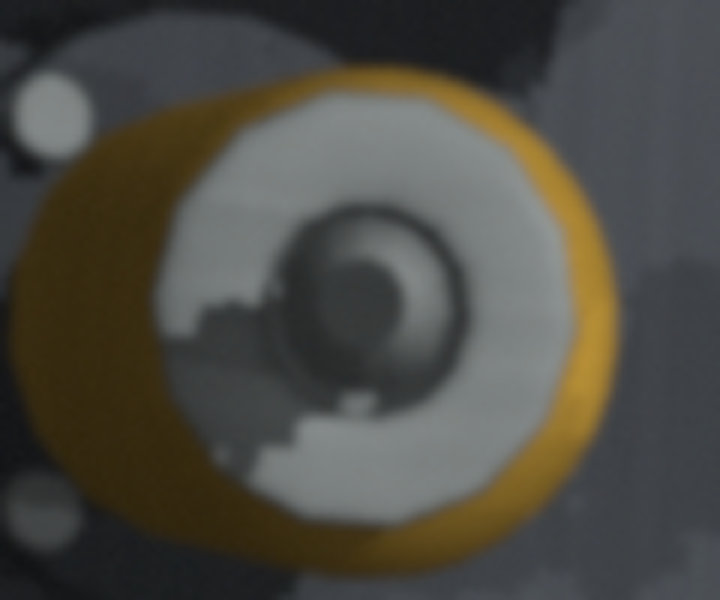

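The collar centre sits at (273.8,104.8), against a predicted (273.9,104.1). The tip is within about 0.5 mm of its prediction, so the nipple pose is good. Next I'll grasp the charger.

```bash
python3 - <<'E'
from pose import *
import cv2
R=rz(np.radians(3))@D0; g=np.array([.5436,-.269,.142])
reach(sense()["tcp_pos"]+[0,-.05,.12],R)
reach(g+[0,0,.13],R)
h=movel(g,speed=.08,force_limit=8); s=sense(); print(h,s["tcp_pos"],s["contact_force"].round(1))
close(90); s=sense(); print("gap",s["finger_gap"],s["contact_force"].round(1))
h=movel(g+[0,0,.14],speed=.12); s=sense(); print(s["t"],s["finger_gap"],s["contact_force"].round(1),s["torque"].round(2))
c=camera("side");np.savez("side3.npz",**c);d=camera("scene");np.savez("scene3.npz",**d)
I=[]
for cc in(c,d):
    u,v=proj(cc,g+[0,0,.06])[0].astype(int); x,y=u-33,v-45;print("crop",x,y); I.append(cv2.resize(cv2.convertScaleAbs(cc["pixels"][y:y+95,x:x+66,::-1],alpha=1.3),None,fx=6,fy=6,interpolation=cv2.INTER_CUBIC))
    m=g+[0,0,.14-.054-.076]; print("mouth exp in crop",(proj(cc,m)[0]-[x,y])*6, "top of tube",(proj(cc,m+[0,0,.044])[0]-[x,y])*6)
cv2.imwrite("pics/grip.png",np.hstack(I))
E
```

```text
False [ 0.54393033 -0.26920915  0.14266338] [0.1 0.5 0.6]
gap 0.033696325080798145 [ 0.2 -0.1  2.5]
14.2 0.03347003502833799 [-0.4  0.  -3.1] [ 0.    0.02 -0.02]
crop 287 180
mouth exp in crop [192.57454654 348.91404057] top of tube [199.47678826 279.88626549]
crop 181 88
mouth exp in crop [210.57599074 351.15298494] top of tube [202.54096068 283.326804  ]
```

View pics/grip.png

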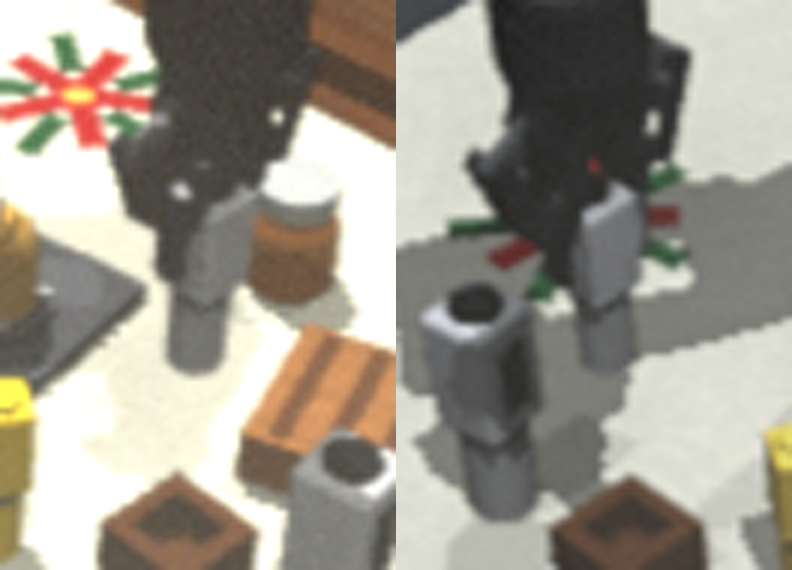

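```bash
python3 - <<'E'
from pose import *
import cv2
R=Rt();a=ax();T=lambda s:V+a*(s+.13)
reach(T(.135),R)
movel(T(.092),speed=.1); f0=sense()["contact_force"]
out=[]
for n in("side","scene"):
    c=camera(n); u,v=proj(c,V+a*.08)[0].astype(int); x,y=u-33,v-45
    print(n,x,y,"mouth exp",(proj(c,T(.092)-a*.13)[0]-[x,y])*6,"tip exp",(proj(c,V+a*.07)[0]-[x,y])*6)
    out.append(cv2.resize(cv2.convertScaleAbs(c["pixels"][y:y+95,x:x+66,::-1],alpha=1.3),None,fx=6,fy=6,interpolation=cv2.INTER_CUBIC))
cv2.imwrite("pics/pre.png",np.hstack(out))
s=sense();print(s["t"],f0.round(1),s["finger_gap"],np.abs(s["ee_rot"]-R).max(), s["tcp_pos"]-T(.092))
E
```

```text
side 247 162 mouth exp [198.78537968 262.41692358] tip exp [207.93140587 283.14644748]
scene 222 141 mouth exp [206.56091633 250.75494905] tip exp [197.1424729  292.47474879]
15.7833 [-0.2 -0.5 -2.7] 0.03354063050471021 0.0008305226804111165 [ 0.00042259 -0.00042395  0.00076916]
```

View pics/pre.png

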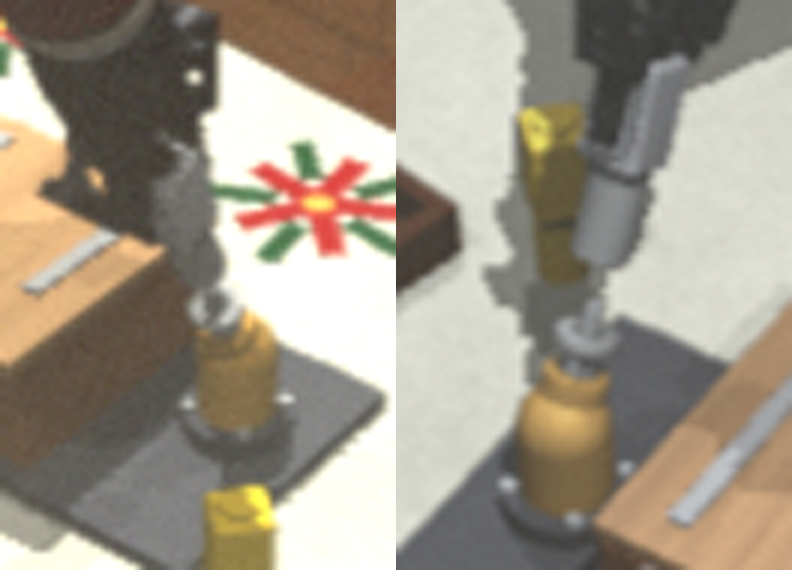

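Lid is shut, the tube mouth (605,250 in the scene crop) is in line with the nipple tip (597,303). I'll insert it now.

```bash
python3 - <<'E'
from pose import *
R=Rt();a=ax();T=lambda s:V+a*(s+.13)
f0=sense()["contact_force"]
def rep(m,h):
    s=sense();f=s["contact_force"]-f0;fa=f@a; print(m,h,"s",round(float((s["tcp_pos"]-V)@a-.13),4),"axial",round(fa,1),"lat",np.round(np.linalg.norm(f-fa*a),1),"gap",round(s["finger_gap"],4),"t",s["t"]);return h
if not rep("insert",movel(T(.062),speed=.04,force_limit=6)):
    for x in np.arange(.060,.034,-.002):
        if rep(round(x,3),movel(T(x),speed=.02,force_limit=18)): break
        if (sense()["contact_force"]-f0)@a>17: break
E
```

```text
insert False s 0.0621 axial 0.6 lat 0.5 gap 0.0339 t 16.6833
0.06 False s 0.06 axial 0.5 lat 0.5 gap 0.0337 t 16.9333
0.058 False s 0.0579 axial 0.6 lat 0.3 gap 0.0332 t 17.1833
0.056 False s 0.0559 axial 0.7 lat 0.5 gap 0.0333 t 17.4333
0.054 False s 0.0538 axial -0.1 lat 0.6 gap 0.0331 t 17.6833
0.052 False s 0.0523 axial 4.6 lat 1.1 gap 0.0335 t 17.9333
0.05 False s 0.0505 axial 10.4 lat 2.5 gap 0.0331 t 18.1833
0.048 False s 0.0486 axial 11.6 lat 1.3 gap 0.0337 t 18.4333
0.046 False s 0.0463 axial 6.3 lat 1.2 gap 0.0335 t 18.6833
0.044 False s 0.044 axial 5.3 lat 1.4 gap 0.0334 t 18.9333
0.042 False s 0.0422 axial 8.8 lat 0.6 gap 0.0337 t 19.1833
0.04 False s 0.0409 axial 17.5 lat 3.7 gap 0.0338 t 19.4333
```

```bash
python3 - <<'E'
from pose import *
import cv2
wait(1); s=sense(); print(s["t"],s["contact_force"].round(1),(s["contact_force"]-[-.2,-.5,-2.7])@ax(),s["finger_gap"],((s["tcp_pos"]-V)@ax()-.13))
I=[]
for n in("side","scene"):
    c=camera(n); u,v=proj(c,V+ax()*.06)[0].astype(int); x,y=u-50,v-50
    I.append(cv2.resize(cv2.convertScaleAbs(c["pixels"][y:y+120,x:x+100,::-1],alpha=1.3),None,fx=4,fy=4,interpolation=cv2.INTER_CUBIC))
cv2.imwrite("pics/end.png",np.hstack(I))
E
```

```text
20.4333 [-9.1 -2.  10.5] 15.812305161369485 0.033013389367138955 0.04090332207695224
```

View pics/end.png

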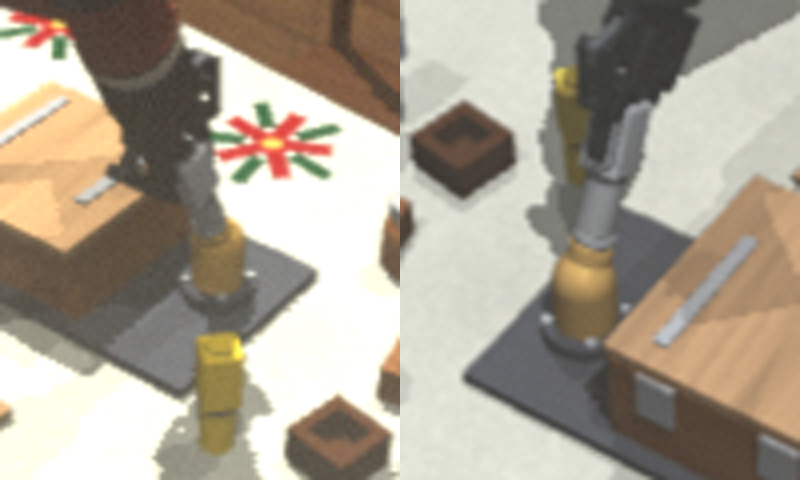

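The charger sits square on the collar (scene crop 597,240), and the lid is flat on its box.

```bash
python3 -c "
from workcell import *
print(finish_job())"
```

```text
the job is handed in; nothing more can be done
None
```

The job is handed in: the lid is shut, and the robot is still gripping the charger and holding it down on the nipple. It took about 20.5 s of the 53 s allowed.

- **Lid:** I pushed it along its arc until it met the box rim. The force-limited stop came with the fingertips at z = 104 mm, which is exactly the height of the shut lid's top face. Later pictures show it flat on the box.
- **Charger:** I took the smaller grey charger from the holster with a 90 N grip. The finger gap was 33.5 mm, against a 34 mm body.
- **Collar:** The charger went onto the nipple along its tilted axis with almost no sideways force. The push force rose to 11.6 N, dropped to about 5 N, then rose to 17.5 N after about 12 mm of travel from first contact. That matches the collar snapping and reaching its stop.
- **Hold:** After a 1 s wait the push was still 15.8 N, with no movement and no slip in the grip.
- **Disagreements:**
  - The scene and side cameras alone gave a poor heading for the valve (0.57 rad, against about 0.17 from the wrist camera). I used the wrist value, and a close view along the nipple confirmed it to within about 0.5 mm.
  - In the pictures the charger's mouth looked 2–3 mm lower in the grip than expected. The first contact came within about 1 mm of the predicted position, so it did not matter.
- **Bystanders:** The robot did not touch the mug, the jar or the mould. I did not measure their positions again at the end.

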